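# Find the stamped bottle crate and push it to the loading line

### The job

Two identical empty bottle crates stand on the bench; one of them has a round ring-and-dot stamp under its base. Push both over onto their sides so that their bases can be seen, then tip the stamped one back upright and push it forward until the long side facing the autosampler lies on the tape line, square to it; leave the other crate lying where it fell. Push with the fingers only: never lift a crate off the bench, and do not knock or shift the other things.

Things in the scene. Friction and masses are not known exactly. Their poses are not given: they have to be found in the camera images.
- crate_1: one of two alike white open-topped bottle crates, empty, 260 g, 80 mm deep (x), 130 long (y), 100 high (z); 4 mm walls, flush sides, dividers inside up to 42 mm; 4 mm grippy rubber feet flush at the corners; centre of mass about 40 mm up. Origin: centre of the underside, feet included; z towards the open top. Stands in the left or right place, a long side within 9 deg of facing the robot.
- crate_2: the other crate, alike but for the stamp. Pushed high on a long side it tips about the opposite bottom edge (follow the side as it rises, else it drags and slides) and falls on its side past 45 deg; pushed below about 40 mm it slides. Tipped towards the robot, its base faces the autosampler and the scene camera; pushing its upper rim (80 mm up) back and up about the same edge rights it.
- stamp (a point): centre of the stamp, a black ring (46 mm inside, 60 mm outside diameter) round a 24 mm black dot, on the flat underside of one of the two crates (in the middle of the base); hidden from view while that crate stands. Its place tells which crate bears it.
- line: loading line: a straight strip of dark tape stuck on the bench, 25 mm wide (its x) and 700 mm long (its y), 0.6 mm thick, along the front of the autosampler. Origin: middle of the strip; its x axis points away from the robot, to the autosampler, whose deck (30 mm high, 42 mm at its rim) begins about 70 mm beyond; the housing behind the deck is 197 mm high.
- bottle_a: small white bottle, 38 mm diameter, 72 mm high, standing between the two crates; origin at the centre of its foot. Leave alone.
- bottle_b: second such bottle, also between the crates, farther from the robot. Leave alone.
- reagent: white reagent bottle, 74 mm diameter, 165 mm high, on the robot's right; origin at the centre of its foot. Leave alone.
- wash_bottle: wash bottle with a bent spout, 68 mm diameter, 195 mm high, on the robot's left; origin at the centre of its foot. Leave alone.
- tip_box: pipette tip box, 85 x 120 x 75 mm, on the robot's left; origin at the centre of its underside. Leave alone.
- beaker: plastic beaker, 70 mm diameter, 90 mm high, on the robot's right; origin at the centre of its foot. Leave alone.
Things that resemble listed ones, but are neither listed nor needed, are in the scene too. What is shaped like the crate_1 but green is not meant.

How it is judged:
By the outcome, as a careful person would: the job done as asked, in the order asked, and still so for the second after the job is handed in, with the robot touching nothing.
It also fails if it takes over 72 s, if anything falls off the work surface, if the arm or the gripper's body presses on something with over 40 N, if the wrist force passes 120 N, or if a joint passes its speed limit or range.

### The arm

A 6-joint arm with a two-finger parallel gripper is mounted at the origin on the work surface. World frame = base frame: x ahead of the robot, y to its left, z up, the work surface at z = 0. Lengths are in m, angles in rad, forces in N, time in s.
With the tool pointing down it reaches from about 0.375 to 0.9 m from the base axis. Payload 3.1 kg.
Tool frame: the origin (TCP) lies midway between the tips of the shut fingers; the grasp point (between the pads) lies manip.hold_point_z behind it (manip.hold_point_z is the distance from the TCP to the grasp point, in m); z points along the fingers, y is the direction in which the jaws open and shut (so a half turn about z gives the same grasp; the last joint's range is limited). The gripper opens to 85 mm and grips with 20 to 120 N. Pads are 22 mm wide; open, the fingers measure 114 mm over their backs; the gripper's body (76 mm by 85 mm) begins 54 mm behind the grasp point. The pads swing forward as they close: fully open they stand 13 mm farther back than shut.
Start: joints at [0.961, 0.527, 1.433, -0, 1.181, -0.178], TCP at [0.262, 0.568, 0.231] pointing down, gripper open.
Joint ranges: [-3.08, 3.08], [-0.75, 2.2], [0.22, 2.44], [-1.43, 4.57], [0, 2.65], [-2.85, 2.85]. Speed limits (rad/s): [2.79, 2.79, 3.14, 3.14, 3.14, 3.14].

### API

Orientations are given as a unit quaternion [x, y, z, w].
In Python, from station import manip, snapshot, workorder, models gives the robot as it stands.
- The arm moves only by the tool jog_arm, never from a script. Its argument "commands" is a list of rows, each a list of 5 numbers: the opening in per cent of the stroke, from 0 (shut) to 100 (fully open), then the shift along the world's x, y, z in cm, then the turn about the world's z in rad. A call has 1 to 8 rows; each row shifts and turns the pose as measured when the row begins; what a row does not reach is not made up. A row lasts 1/12 s, in which the tool goes at most 41.7 mm and 7.16 degrees, less where a joint would pass 70% of its speed; a pose out of reach is approached as far as the arm can. A call with a gripper value outside its range is refused whole. The fingers move at their own pace and stop on an object; "squeeze" is the grip in N (left out, the last holds). Time passes only in rows, so rows that do not move let the fingers close. It gives the time, the measured TCP pose, the force and the opening at its end, in the units of the state.
- manip.sense(): the state, without advancing time (a new reading comes with each control period).
- snapshot(name): name is "scene" or "top" or "wrist"; returns a dict with "image" (400x640x3 uint8, red, green, blue), "intrinsics" (3x3 intrinsics, pixels), "extrinsics" (4x4, takes a point from camera to world coordinates); the wrist camera has in their place "hand_eye" (4x4, takes a point from camera to tool coordinates, whose origin is the TCP and whose axes are the flange's). Camera axes: x right, y down, z forward; pixel columns grow to the right and rows downward; lengths in m; the calibration is good to about 2 mm. A picture is of the moment at which its call begins: read the wrist's pose just before it. There is no depth.
- workorder.sign_off(): hands the job in, once; it reports no verdict.
Trained networks look in a picture, given as the dict that the camera call returned (one of the last four; its "shot" number tells which), for a name from the list of things; names that differ only in an ending like _2 or _b are one class to them, and where a whole thing is asked for, a point or a joint stands for the part that bears it (a point fixed in the world has none). Each returns a list of dicts, best first, with "score" (0 to 1); they miss things now and then, are a little off and sometimes report something else, mostly with a low value. They report only what shows in the picture. A call takes as long as a camera call. They do not tell look-alikes from the thing itself.
- models.find_in(picture, name): "centre" ([x, y, z] in m, in world coordinates, good to about 4 mm: the middle of the surface that is visible of it).
- models.pinpoint(picture, name): "centre" ([x, y, z] in m, in world coordinates, good to about 4 mm: a listed point, or the origin of a listed thing).
The state is a dict: "t": time; "q": joint angles; "qd": joint speeds; "tau": joint torques, N m; "tcp_pos": TCP position; "tool_rot": TCP orientation; "force": force on the tool from outside, world axes, zero at the start; "ft_torque": the same for the moment, N m; "finger_gap": opening from 0.0 (shut) to 1.0 (fully open).
Only numpy, scipy, OpenCV 4.12 (cv2) and the standard library are available. Lean on these libraries where they do the work, as an engineer would, in place of code of your own. Each camera call takes 0.05 s, during which the arm holds its last target. There are 200 camera calls.

## Working session

There is one attempt and no reset: what is moved stays moved. The work goes in short steps, Python scripts to look and compute and a tool call to move; the robot and the scene stay as the last step left them, time stands still between calls to the robot, and variables do not carry over. Pictures are saved under pics/ and viewed, about 8 in all and at most 12, crops included, and the job is handed in when it is done.

Besides the shell and the picture viewer there is one more tool, called after "Emit:" as name([rows], argument=value, ...), one row to a line, values as JSON. jog_arm: Moves the arm, as the interface text tells. Its arguments: {"type":"object","properties":{"commands":{"type":"array","items":{"type":"array","items":{"type":"number"}}},"squeeze":{"type":"number"}},"required":["commands"]}

```bash
mkdir -p pics; ls
cat > h.py <<'E'
from station import manip, snapshot, workorder, models
import cv2, numpy as np
def save(s,n,box=None,sc=1):
    im=s["image"][:,:,::-1]
    if box: im=im[box[1]:box[3],box[0]:box[2]]
    cv2.imwrite("pics/"+n,cv2.resize(im,None,fx=sc,fy=sc))
def ray(s,u,v,z):
    E=np.array(s["extrinsics"]);d=E[:3,:3]@np.linalg.inv(s["intrinsics"])@[u,v,1];o=E[:3,3]
    return o+d*(z-o[2])/d[2]
def proj(s,p):
    E=np.linalg.inv(s["extrinsics"]);c=E[:3,:3]@np.array(p)+E[:3,3];k=np.array(s["intrinsics"])@c;return k[:2]/k[2]
E
python3 - <<'E'
from h import *
a=snapshot("scene");b=snapshot("top");save(a,"s0.png",sc=1.25);save(b,"t0.png",sc=1.25)
for n in ["crate_1","line","bottle_a","reagent","wash_bottle","tip_box","beaker"]:
    for s,l in((a,"s"),(b,"t")):
        print(n,l,[(np.round(d["centre"],3).tolist(),round(d["score"],2)) for d in models.pinpoint(s,n)[:4]])
for s in(a,b):print(np.round(s["extrinsics"],3).tolist())
print(manip.sense()["t"],manip.hold_point_z)
E
```

```text
pics
crate_1 s [([0.582, -0.144, -0.003], 0.85), ([0.563, 0.16, -0.001], 0.81), ([0.31, -0.268, 0.001], 0.78)]
crate_1 t [([0.564, 0.161, 0.002], 0.74), ([0.316, -0.274, -0.001], 0.72), ([0.587, -0.144, 0.003], 0.68), ([0.472, 0.0, -0.003], 0.6)]
line s [([0.73, -0.035, 0.005], 0.7)]
line t [([0.739, -0.033, -0.0], 0.95)]
bottle_a s [([0.599, -0.001, 0.004], 0.72), ([0.476, 0.004, -0.003], 0.57)]
bottle_a t [([0.473, 0.001, -0.004], 0.67), ([0.59, -0.147, 0.001], 0.59), ([0.601, 0.001, 0.0], 0.53)]
reagent s [([0.455, -0.388, 0.003], 0.87)]
reagent t [([0.456, -0.387, -0.001], 0.59)]
wash_bottle s [([0.438, 0.381, 0.001], 0.57)]
wash_bottle t [([0.435, 0.38, 0.001], 0.87)]
tip_box s [([0.624, 0.409, -0.003], 0.67)]
tip_box t [([0.626, 0.411, 0.002], 0.86), ([0.587, -0.143, 0.001], 0.29)]
beaker s [([0.667, -0.374, 0.004], 0.78), ([0.458, -0.387, -0.0], 0.74)]
beaker t [([0.666, -0.378, -0.001], 0.98)]
[[0.217, 0.774, -0.594, 1.229], [0.976, -0.18, 0.122, -0.148], [-0.013, -0.606, -0.795, 0.972], [0.0, 0.0, 0.0, 1.0]]
[[0.016, -0.998, 0.063, 0.484], [-1.0, -0.018, -0.023, 0.014], [0.024, -0.062, -0.998, 0.954], [0.0, 0.0, 0.0, 1.0]]
0.8 0.0187
```

View pics/s0.png

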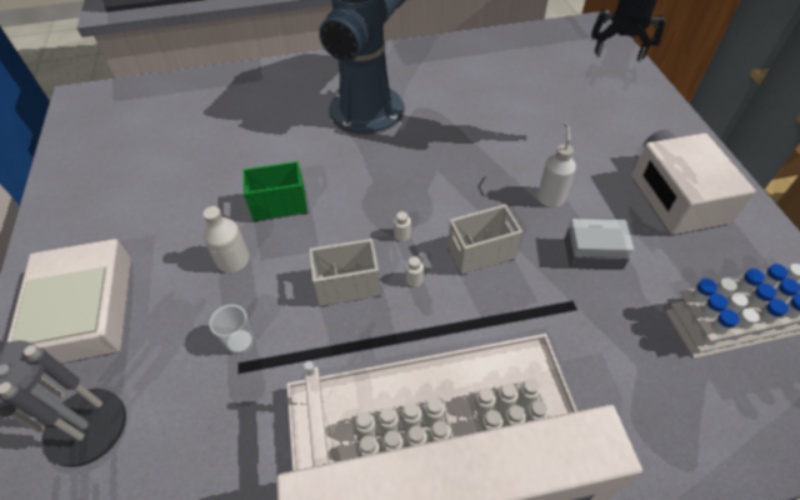

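View pics/t0.png

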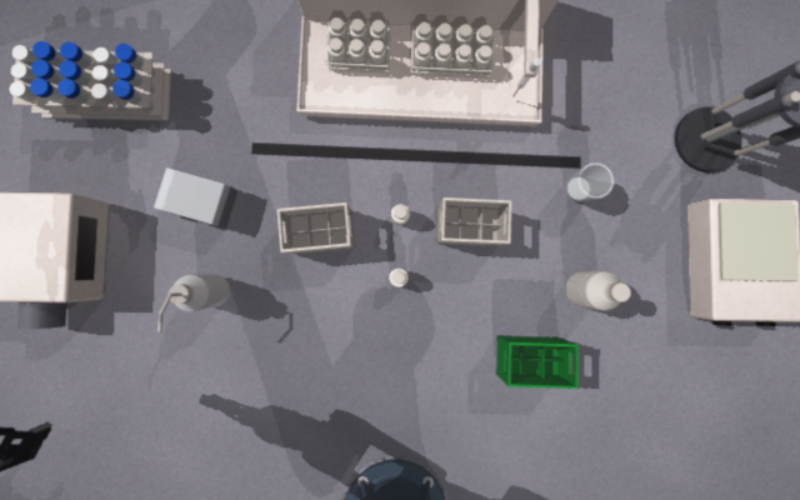

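The scene shows the crates at about (345,270) and (485,238) px, with the green decoy at (275,190). The tape runs from (240,367) to (575,306). The top view agrees with this and shows the left crate slightly turned. Next I measure yaw and line precisely.

Run:
```python
from h import *
b=snapshot("top");a=snapshot("scene")
for nm,q in (("L",[(278,208),(349,204),(283,251),(351,246)]),("R",[(444,199),(511,201),(440,242),(511,243)])):
    print(nm,[np.round(ray(b,u/1.25,v/1.25,.1)[:2],3).tolist() for u,v in q])
for s,box in((b,(190,105,480,140)),(a,(180,235,470,305))):
    g=s["image"].max(2);m=np.zeros_like(g);x0,y0,x1,y1=box
    m[y0:y1,x0:x1]=(g[y0:y1,x0:x1]<50)
    n,l,st,_=cv2.connectedComponentsWithStats(m);k=1+st[1:,4].argmax()
    v,u=np.nonzero(l==k)
    P=np.array([ray(s,i,j,0)[:2] for i,j in zip(u,v)])
    A=np.polyfit(P[:,1],P[:,0],1);print("line x=%.4f+%.4f y"%(A[1],A[0]),P[:,1].min(),P[:,1].max(),len(u), "width",2*np.sqrt(3)*np.std(P[:,0]-np.polyval(A,P[:,1])))
from scipy.spatial.transform import Rotation as R
s=manip.sense();print(R.from_quat(s["tool_rot"]).as_matrix().round(3).tolist(),s["tcp_pos"],s["force"])
```

```text
L [[0.6, 0.23], [0.61, 0.098], [0.519, 0.218], [0.531, 0.092]]
R [[0.623, -0.081], [0.622, -0.209], [0.541, -0.075], [0.542, -0.209]]
line x=0.7319+0.0188 y -0.38072678220681866 0.018211998303960062 914 width 0.017478245452522287
line x=0.7333+0.0207 y -0.3818285563651508 0.31154147647566915 1801 width 0.018590885801602456
[[-0.908, 0.419, -0.0], [0.419, 0.908, 0.0], [0.0, 0.0, -1.0]] [0.26152737 0.56763425 0.23129187] [-0.69417217  0.23415761 -0.18040329]
```

Emit:
jog_arm([
  [100, 0, 0, 3, 0],
  [100, 0, 0, 3, 0],
  [100, 2.7, -2.9, 0, 0.1],
  [100, 2.7, -2.9, 0, 0.1],
  [100, 2.7, -2.9, 0, 0.1],
  [100, 2.7, -2.9, 0, 0.1],
  [100, 2.7, -2.9, 0, 0.1],
  [100, 2.7, -2.9, 0, 0.02],
])

```text
t: 1.57
tcp_pos: [0.4218, 0.3933, 0.2945]
tool_rot: [-0.065, 0.998, 0.001, 0.002]
force: [-0.5, -0.7, 1.0]
finger_gap: 1.002
```

Emit:
jog_arm([
  [100, 2.7, -2.9, 0, 0],
  [100, 2.7, -2.9, 0, 0],
  [100, 2.7, -2.9, 0, 0],
  [100, 2.7, -2.9, 0, 0],
  [100, 2.7, -2.9, 0, 0],
  [100, 2.7, -2.9, 0, 0],
  [100, 2.7, -2.9, 0, 0],
  [100, 0, 0, 0, 0],
])

```text
t: 2.23
tcp_pos: [0.6237, 0.1723, 0.2959]
tool_rot: [-0.062, 0.998, 0.0, 0.005]
force: [-0.2, 0.8, 0.9]
finger_gap: 1.003
```

Emit:
jog_arm([
  [100, 1.6, -0.6, -2, -0.04],
  [100, 0.2, 0, -4, 0],
  [100, 0, 0, -4, 0],
  [100, 0, 0, -4, 0],
  [100, 0, 0, -4, 0],
  [100, 0, 0, -2.5, 0],
  [100, 0, 0, -1, 0],
  [100, 0, 0, 0, 0],
])

```text
t: 2.9
tcp_pos: [0.6477, 0.1614, 0.0773]
tool_rot: [-0.037, 0.999, 0.001, 0.013]
force: [-0.8, 0.1, -0.4]
finger_gap: 0.997
```

Run:
```python
from h import *
a=snapshot("scene");save(a,"s1.png",(300,130,460,250),4);print(manip.sense()["tcp_pos"],manip.sense()["force"])
```

```text
[0.64817649 0.16147936 0.07840255] [-1.02174393 -0.36181068 -0.41854056]
```

View pics/s1.png

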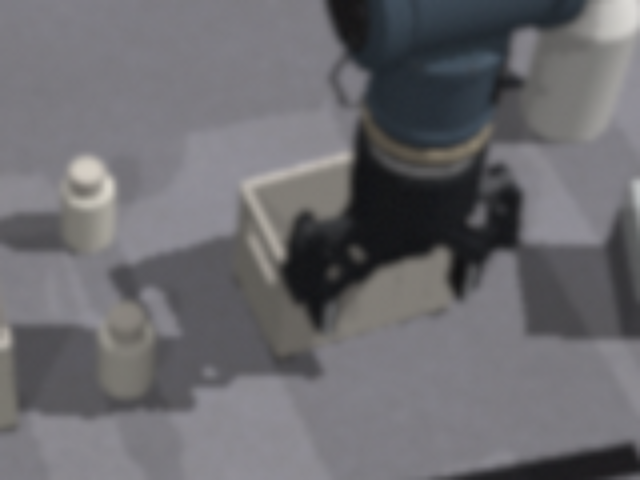

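Emit:
jog_arm([
  [100, -0.7, 0, -0.4, 0.01],
  [100, -1, 0, -0.2, 0],
  [100, -0.8, 0, 0, 0],
  [100, -0.6, 0, 0.2, 0],
])

```text
t: 3.28
tcp_pos: [0.6202, 0.1623, 0.0806]
tool_rot: [-0.042, 0.999, 0.001, 0.02]
force: [-0.7, 0.4, 0.5]
finger_gap: 1.002
```

Emit:
jog_arm([
  [100, 0.4, 0, -0.8, 0],
  [100, 0, 0, -0.6, 0],
  [100, 0, 0, 0, 0],
])

```text
t: 3.53
tcp_pos: [0.6241, 0.163, 0.07]
tool_rot: [-0.043, 0.999, 0.001, 0.023]
force: [-0.2, -0.0, -0.8]
finger_gap: 0.998
```

Emit:
jog_arm([
  [100, -0.8, 0, 0, 0],
  [100, -0.9, -0.05, 0.3, 0],
  [100, -0.9, -0.05, 0.5, 0],
  [100, -0.9, -0.05, 0.5, 0],
])

```text
t: 3.87
tcp_pos: [0.5943, 0.1607, 0.0852]
tool_rot: [-0.044, 0.999, 0.001, 0.03]
force: [1.9, 0.0, 1.2]
finger_gap: 0.998
```

Run:
```python
from h import *
a=snapshot("scene");save(a,"s2.png",(300,130,460,250),4);print(manip.sense()["tcp_pos"],manip.sense()["force"])
```

```text
[0.59154207 0.16089697 0.08584375] [-0.44331685 -0.39342584  1.52775957]
```

View pics/s2.png

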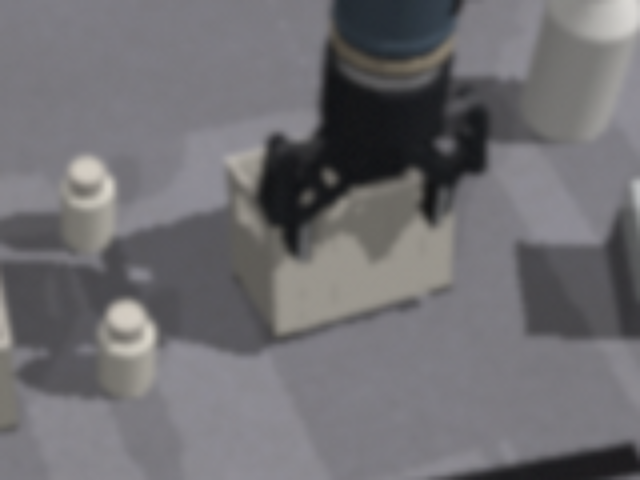

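Emit:
jog_arm([
  [100, -0.9, -0.05, 0.5, 0],
  [100, -0.9, -0.05, 0.4, 0],
  [100, -0.9, -0.05, 0.3, 0],
  [100, -0.9, -0.05, 0.2, 0],
  [100, -0.9, -0.05, 0.1, 0],
  [100, -0.9, -0.05, 0.1, 0],
  [100, -0.9, -0.05, 0, 0],
  [100, -0.9, -0.05, 0, 0],
])

```text
t: 4.58
tcp_pos: [0.5076, 0.1569, 0.1031]
tool_rot: [-0.042, 0.999, 0.001, 0.024]
force: [0.1, 0.5, 0.2]
finger_gap: 1.0
```

Emit:
jog_arm([
  [100, -0.9, -0.05, 0, 0],
  [100, -0.9, -0.05, 0, 0],
  [100, 0, 0, 0.3, 0],
  [100, 0, 0, 1.5, 0],
])

```text
t: 4.92
tcp_pos: [0.4812, 0.1555, 0.1188]
tool_rot: [-0.042, 0.999, 0.001, 0.018]
force: [0.3, 0.5, -0.3]
finger_gap: 0.997
```

Run:
```python
from h import *
a=snapshot("scene");save(a,"s3.png",(220,110,460,290),3);print(manip.sense()["tcp_pos"],manip.sense()["force"])
for n in("stamp","crate_1"):
  print(n,[(np.round(d["centre"],3).tolist(),round(d["score"],2)) for d in models.pinpoint(a,n)[:4]])
```

```text
[0.48299288 0.15581559 0.12187905] [0.06559219 0.59417187 1.73127419]
stamp [([0.313, -0.274, 0.008], 0.85), ([0.582, -0.147, 0.002], 0.6)]
crate_1 [([0.581, -0.148, -0.003], 0.77), ([0.313, -0.271, 0.003], 0.59), ([0.522, 0.157, 0.039], 0.57)]
```

View pics/s3.png

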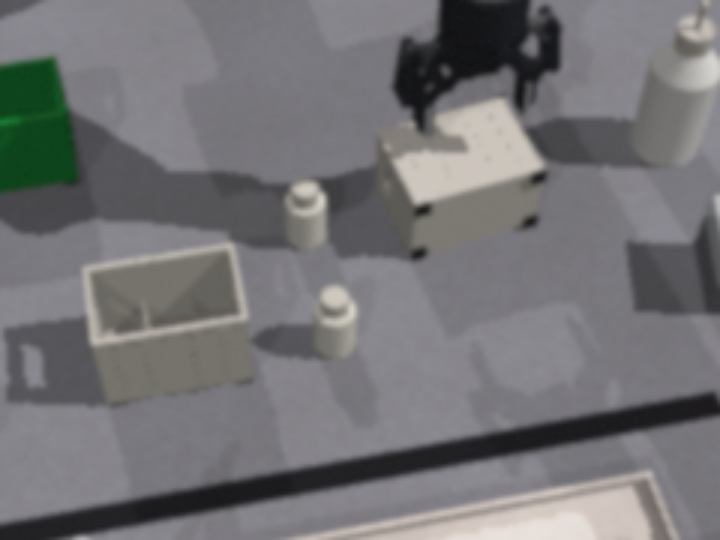

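The left crate is lying at (465,175) in the crop with a plain base and black feet, so it carries no stamp. Now the right crate.

Emit:
jog_arm([
  [100, 0, 0, 4, 0],
  [100, 0.5, 0, 4, 0],
  [100, 2, -3.4, 0, -0.04],
  [100, 2, -3.4, 0, -0.04],
  [100, 2, -3.4, 0, 0],
  [100, 2, -3.4, 0, 0],
  [100, 2, -3.4, 0, 0],
  [100, 2, -3.4, 0, 0],
])

```text
t: 5.73
tcp_pos: [0.6099, -0.0496, 0.1987]
tool_rot: [-0.007, 1.0, 0.002, 0.018]
force: [1.0, 0.8, -0.4]
finger_gap: 1.0
```

Emit:
jog_arm([
  [100, 2, -3.4, 0, 0],
  [100, 2, -3.4, 0, 0],
  [100, 1, -2, 0, 0],
  [100, 0, 0, 0, 0],
])

```text
t: 6.07
tcp_pos: [0.6671, -0.1523, 0.1957]
tool_rot: [-0.003, 1.0, -0.001, 0.021]
force: [-0.0, 0.4, 0.0]
finger_gap: 0.999
```

Emit:
jog_arm([
  [100, -1, 0.6, -3, 0],
  [100, 0, 0.1, -3.5, 0],
  [100, 0, 0, -3, 0],
  [100, 0, 0, -2, 0],
  [100, 0, 0, -0.7, 0],
  [100, 0, 0, 0, 0],
])

```text
t: 6.57
tcp_pos: [0.6577, -0.1466, 0.0676]
tool_rot: [-0.001, 1.0, -0.001, 0.023]
force: [-0.6, -0.1, 0.5]
finger_gap: 1.001
```

Emit:
jog_arm([
  [100, -0.9, 0, 0, 0],
  [100, -0.9, 0, 0, 0],
  [100, -0.9, 0, 0.2, 0],
  [100, -0.9, 0, 0.4, 0],
  [100, -0.9, 0, 0.5, 0],
  [100, -0.9, 0, 0.6, 0],
  [100, -0.9, 0, 0.5, 0],
  [100, -0.9, 0, 0.4, 0],
])

```text
t: 7.23
tcp_pos: [0.5863, -0.146, 0.1019]
tool_rot: [-0.002, 1.0, -0.003, 0.03]
force: [-0.1, -0.2, 0.3]
finger_gap: 1.002
```

Emit:
jog_arm([
  [100, -0.9, 0, 0.1, 0],
  [100, -0.9, 0, 0.1, 0],
  [100, -0.9, 0, 0, 0],
  [100, -0.9, 0, 0, 0],
  [100, -0.9, 0, 0, 0],
  [100, -0.9, 0, 0, 0],
  [100, -0.9, 0, 0, 0],
  [100, 0, 0, 0.5, 0],
])

```text
t: 7.9
tcp_pos: [0.5112, -0.145, 0.1101]
tool_rot: [-0.002, 1.0, -0.002, 0.027]
force: [-0.4, -0.3, 0.1]
finger_gap: 1.003
```

Run:
```python
from h import *
a=snapshot("scene");save(a,"s4.png",(220,110,460,290),3);print(manip.sense()["tcp_pos"],manip.sense()["force"])
b=snapshot("top")
for n in("stamp","crate_1"):
 for s in(a,b):
  print(n,[(np.round(d["centre"],3).tolist(),round(d["score"],2)) for d in models.pinpoint(s,n)[:4]])
```

```text
[ 0.51308106 -0.14569465  0.11153676] [1.22297518 0.01281779 1.03109873]
stamp [([0.535, -0.146, 0.038], 0.93), ([0.316, -0.272, 0.001], 0.91)]
stamp []
crate_1 [([0.313, -0.273, 0.001], 0.96), ([0.518, 0.158, 0.038], 0.91), ([0.54, -0.145, 0.036], 0.75)]
crate_1 [([0.544, -0.144, 0.044], 0.88), ([0.517, 0.158, 0.043], 0.74)]
```

View pics/s4.png

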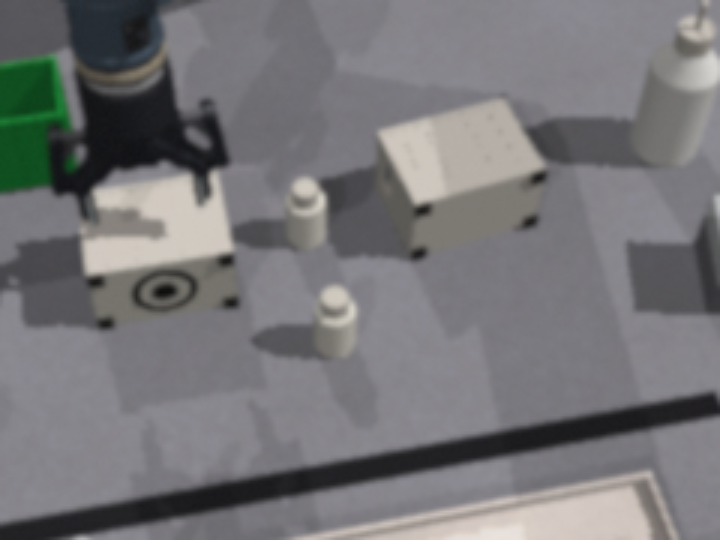

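The stamped crate is the right one, with its stamp at (165,290) in the crop. I'll move to its robot side, with the fingers narrowed to fit inside the rim.

Emit:
jog_arm([
  [100, 0, 0, 3, 0],
  [60, -3, 0, 2, 0],
  [60, -4, 0, 0, 0],
  [60, -4, 0, 0, 0],
  [60, -1.5, 0, 0, 0],
  [60, 0, 0, 0, 0],
])

```text
t: 8.7
tcp_pos: [0.3918, -0.147, 0.1624]
tool_rot: [-0.005, 0.999, -0.006, 0.033]
force: [-0.4, -0.4, 0.5]
finger_gap: 0.602
```

Emit:
jog_arm([
  [60, 0.4, 0, -3, 0],
  [60, 0.2, 0, -3, 0],
  [60, 0, 0, -2.5, 0],
  [60, 0, 0, -1.5, 0],
  [60, 0, 0, -0.5, 0],
  [60, 0, 0, 0, 0],
])

```text
t: 9.2
tcp_pos: [0.4081, -0.1526, 0.0554]
tool_rot: [-0.004, 0.999, -0.012, 0.041]
force: [-0.3, 0.2, -0.1]
finger_gap: 0.6
```

Run:
```python
from h import *
b=snapshot("top");save(b,"t1.png",(280,130,480,280),4);print(manip.sense()["tcp_pos"],manip.sense()["force"])
```

```text
[ 0.40841162 -0.15282132  0.05595511] [ 0.73977119 -0.39452431  0.56472937]
```

View pics/t1.png

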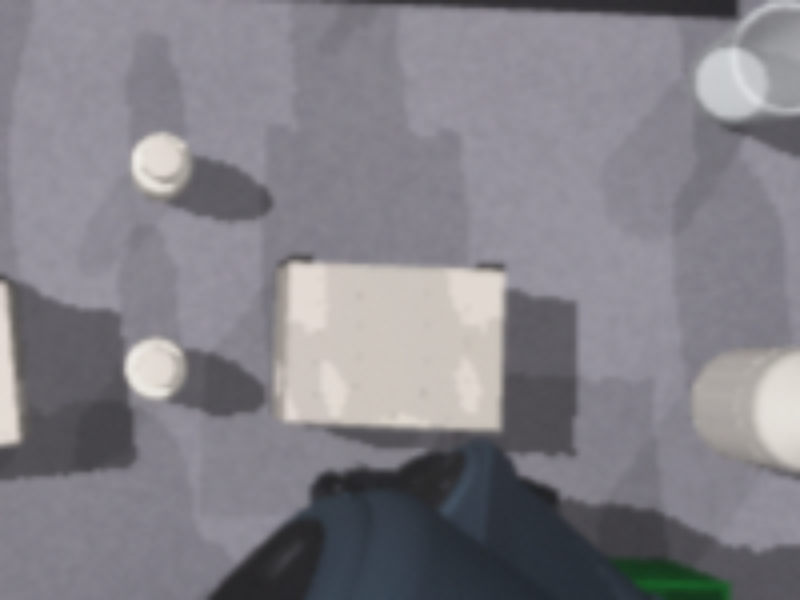

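Emit:
jog_arm([
  [60, 0.8, 0.7, 0, 0],
  [60, 0.8, 0, 0.1, 0],
  [60, 0.8, 0, 0.5, 0],
  [60, 0.8, 0, 0.7, 0],
  [60, 0.8, 0, 0.7, 0],
])

```text
t: 9.67
tcp_pos: [0.4508, -0.1458, 0.0791]
tool_rot: [-0.004, 0.999, -0.012, 0.041]
force: [-2.2, -0.8, 0.4]
finger_gap: 0.605
```

Run:
```python
from h import *
a=snapshot("scene");save(a,"s5.png",(220,110,400,245),4);print(manip.sense()["tcp_pos"],manip.sense()["force"])
```

```text
[ 0.45403087 -0.14716323  0.08071601] [1.28391988 0.42698399 0.98202338]
```

View pics/s5.png

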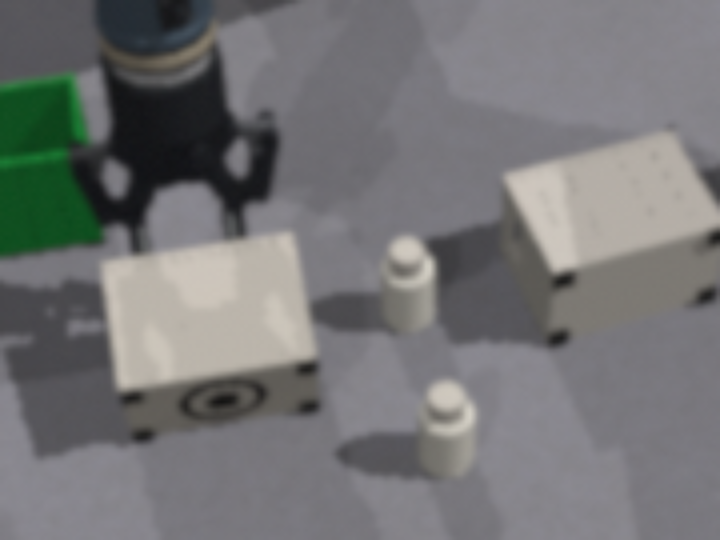

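Emit:
jog_arm([
  [60, 0.9, 0, 0.5, 0],
  [60, 0.9, 0, 0.5, 0],
  [60, 0.9, 0, 0.5, 0],
  [60, 0.9, 0, 0.3, 0],
  [60, 0.9, 0, 0.3, 0],
  [60, 0.8, 0, 0.3, 0],
  [60, 0.7, 0, 0.2, 0],
  [60, 0.7, 0, 0.1, 0],
])

```text
t: 10.38
tcp_pos: [0.5277, -0.1483, 0.1161]
tool_rot: [-0.006, 0.999, -0.017, 0.049]
force: [0.8, 0.1, -0.2]
finger_gap: 0.602
```

Run:
```python
from h import *
a=snapshot("scene");save(a,"s6.png",(220,110,400,245),4);print(manip.sense()["tcp_pos"],manip.sense()["force"])
```

```text
[ 0.52981877 -0.14891053  0.11647173] [ 1.81673866 -0.94982564  0.25663957]
```

View pics/s6.png

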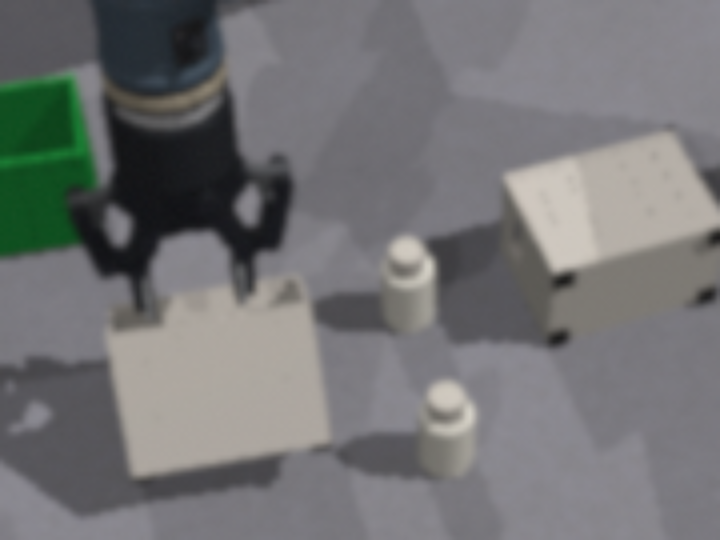

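Emit:
jog_arm([
  [60, 0.5, 0, 0.3, 0],
  [60, 0.3, 0, 0.3, 0],
  [60, 0, 0, 0.3, 0],
  [60, 0, 0, 0, 0],
])

```text
t: 10.77
tcp_pos: [0.5384, -0.1486, 0.1256]
tool_rot: [-0.006, 0.999, -0.017, 0.05]
force: [0.1, -0.7, 0.5]
finger_gap: 0.598
```

Run:
```python
from h import *
a=snapshot("scene");b=snapshot("top")
print(manip.sense()["tcp_pos"],manip.sense()["force"])
for n in("crate_1",):
 for s in(a,b):
  print(n,[(np.round(d["centre"],3).tolist(),round(d["score"],2)) for d in models.pinpoint(s,n)[:4]])
save(a,"s7.png",(180,110,480,310),2.5)
```

```text
[ 0.53786119 -0.14844263  0.1251312 ] [ 0.49350417  0.15717097 -0.19044912]
crate_1 [([0.578, -0.145, -0.003], 0.78), ([0.522, 0.157, 0.039], 0.78), ([0.313, -0.27, 0.003], 0.67)]
crate_1 [([0.522, 0.157, 0.045], 0.73), ([0.584, -0.145, 0.001], 0.7)]
```

View pics/s7.png

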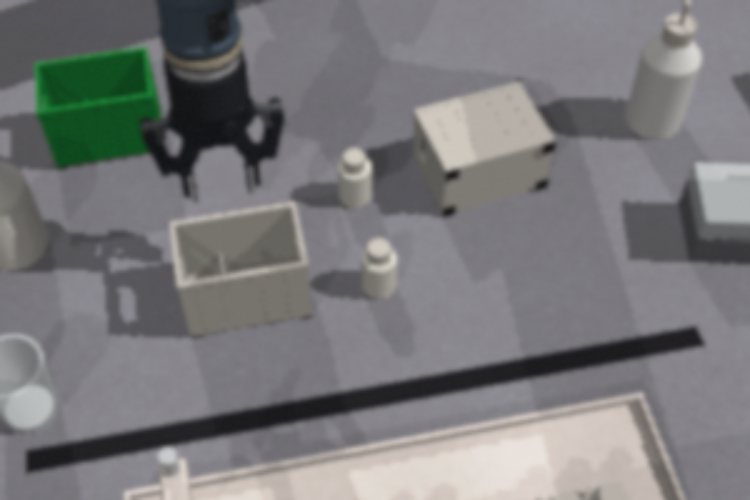

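Emit:
jog_arm([
  [40, -2, 0.2, 0, -0.03],
  [40, -2, 0, -2, 0],
  [40, 0, 0, -3, 0],
  [40, 0, 0, -2, 0],
  [40, 0, 0, -1.5, 0],
  [40, 0, 0, -0.8, 0],
  [40, 0, 0, -0.2, 0],
  [40, 0, 0, 0, 0],
])

```text
t: 11.63
tcp_pos: [0.4958, -0.1471, 0.028]
tool_rot: [0.01, 0.998, -0.019, 0.051]
force: [-0.4, 0.3, 0.5]
finger_gap: 0.4
```

Run:
```python
from h import *
b=snapshot("top");s=manip.sense();print(s["tcp_pos"],s["tool_rot"],s["force"])
# rim of right crate: bright pixels in predicted box
c=[proj(b,p) for p in((.64,-.06,.1),(.64,-.23,.1),(.53,-.06,.1),(.53,-.23,.1))];print(np.round(c))
x0,y0=np.min(c,0).astype(int);x1,y1=np.max(c,0).astype(int)
g=b["image"][y0:y1,x0:x1].min(2)
m=(g>165).astype(np.uint8);n,l,st,_=cv2.connectedComponentsWithStats(m);k=1+st[1:,4].argmax()
v,u=np.nonzero(l==k);P=np.float32([ray(b,i+x0,j+y0,.1)[:2] for i,j in zip(u,v)])
print(len(u),st[k]);r=cv2.minAreaRect(P);print(r, np.round(cv2.boxPoints(r),3).tolist())
save(b,"t2.png",(x0,y0,x1,y1),6)
```

```text
[ 0.49601034 -0.14714512  0.02836604] [ 0.01039516  0.99846005 -0.01870991  0.05118023] [0.32456479 0.43859121 0.70814746]
[[346. 152.]
 [418. 153.]
 [346. 198.]
 [418. 200.]]
438 [  6   7  59  37 438]
((0.5850853323936462, -0.14039331674575806), (0.1366141140460968, 0.0836561769247055), 88.43339538574219) [[0.5410000085830688, -0.20800000429153442], [0.625, -0.20999999344348907], [0.6290000081062317, -0.0729999989271164], [0.5450000166893005, -0.07100000232458115]]
```

Emit:
jog_arm([
  [40, 1, 0, 0, 0],
  [40, 1, 0, 0, 0],
  [40, 0.8, 0, 0, 0],
  [40, 0.8, 0, 0, 0],
  [40, 0.8, 0, 0, 0],
  [40, 0.8, 0, 0, 0],
  [40, 0.8, 0, 0, 0],
])

```text
t: 12.27
tcp_pos: [0.5625, -0.1471, 0.0322]
tool_rot: [0.01, 0.998, -0.02, 0.053]
force: [-2.3, -0.1, -1.2]
finger_gap: 0.398
```

```bash
cat > m.py <<'E'
from h import *
def rim(b,xc,yc=-.145,th=165):
    c=[proj(b,(xc+i*.06,yc+j*.085,.1)) for i in(-1,1) for j in(-1,1)]
    x0,y0=np.min(c,0).astype(int);x1,y1=np.max(c,0).astype(int)
    m=(b["image"][y0:y1,x0:x1].min(2)>th).astype(np.uint8);n,l,st,_=cv2.connectedComponentsWithStats(m);k=1+st[1:,4].argmax()
    v,u=np.nonzero(l==k);P=np.float32([ray(b,i+x0,j+y0,.1)[:2] for i,j in zip(u,v)])
    print(np.round(cv2.boxPoints(cv2.minAreaRect(P)),3).tolist(),len(u))
E
python3 - <<'E'
from m import *
b=snapshot("top");a=snapshot("scene");s=manip.sense();print(s["tcp_pos"],s["force"]);rim(b,.62)
for q in(a,b):
  print([(np.round(d["centre"],3).tolist(),round(d["score"],2)) for d in models.pinpoint(q,"crate_1")[:4]])
E
```

```text
[ 0.56434871 -0.14784262  0.0325518 ] [-0.04872064  0.69704233 -0.64516947]
[[0.5730000138282776, -0.07199999690055847], [0.5770000219345093, -0.22699999809265137], [0.6600000262260437, -0.22499999403953552], [0.6570000052452087, -0.07000000029802322]] 406
[([0.31, -0.268, 0.003], 0.89), ([0.614, -0.144, -0.0], 0.81), ([0.519, 0.16, 0.038], 0.71)]
[([0.615, -0.146, 0.002], 0.71)]
```

Emit:
jog_arm([
  [40, 0.8, 0, -0.4, 0],
  [40, 0.8, 0, -0.2, 0],
  [40, 0.8, 0, -0.1, 0],
  [40, 0.8, 0, -0.1, 0],
  [40, 0.8, 0, -0.1, 0],
  [40, 0.8, 0, -0.1, 0],
  [40, 0, 0, 0, 0],
])

```text
t: 13.05
tcp_pos: [0.6104, -0.1462, 0.02]
tool_rot: [0.01, 0.999, -0.018, 0.049]
force: [0.6, -0.3, 0.1]
finger_gap: 0.4
```

Run:
```python
from m import *
b=snapshot("top");a=snapshot("scene");s=manip.sense();print(s["tcp_pos"],s["tool_rot"],s["force"]);rim(b,.67);rim(b,.67,th=180)
for q in(a,b):
  print([(np.round(d["centre"],3).tolist(),round(d["score"],2)) for d in models.pinpoint(q,"crate_1")[:4]])
save(a,"s8.png",(190,190,340,300),5)
# what the far face / line should look like: line by edges on both sides, full
for q,box in((b,(190,105,480,140)),):
    g=q["image"].max(2);x0,y0,x1,y1=box
    for u in range(205,465,20):
        col=g[y0:y1,u].astype(int);d=np.nonzero(col<60)[0]
        if len(d): print(u,[round(float(x),4) for x in ray(q,u,y0+d.min()-.5,0)[:2]],round(float(ray(q,u,y0+d.max()+.5,0)[0]),4))
```

```text
[ 0.60913587 -0.14593015  0.02005026] [ 0.01054286  0.998621   -0.01788616  0.04821849] [0.09267125 0.48999724 1.27072455]
[[0.6200000047683716, -0.21699999272823334], [0.699999988079071, -0.21899999678134918], [0.703000009059906, -0.07199999690055847], [0.6230000257492065, -0.07000000029802322]] 292
[[0.6230000257492065, -0.0729999989271164], [0.6240000128746033, -0.2070000022649765], [0.703000009059906, -0.2070000022649765], [0.703000009059906, -0.0729999989271164]] 206
[([0.52, 0.155, 0.037], 0.95), ([0.659, -0.146, 0.001], 0.75), ([0.314, -0.273, -0.0], 0.6)]
[([0.664, -0.143, -0.002], 0.95), ([0.666, -0.145, 0.002], 0.55)]
245 [0.7445, 0.2008] 0.7284
265 [0.743, 0.1481] 0.7269
285 [0.7308, 0.095] 0.7281
305 [0.732, 0.0421] 0.7293
325 [0.7278, -0.011] 0.7251
345 [0.7398, -0.0641] 0.7236
365 [0.7383, -0.1174] 0.7329
385 [0.7395, -0.1709] 0.7314
405 [0.7354, -0.2245] 0.7299
425 [0.7366, -0.2783] 0.7176
445 [0.7351, -0.3321] 0.7161
```

View pics/s8.png

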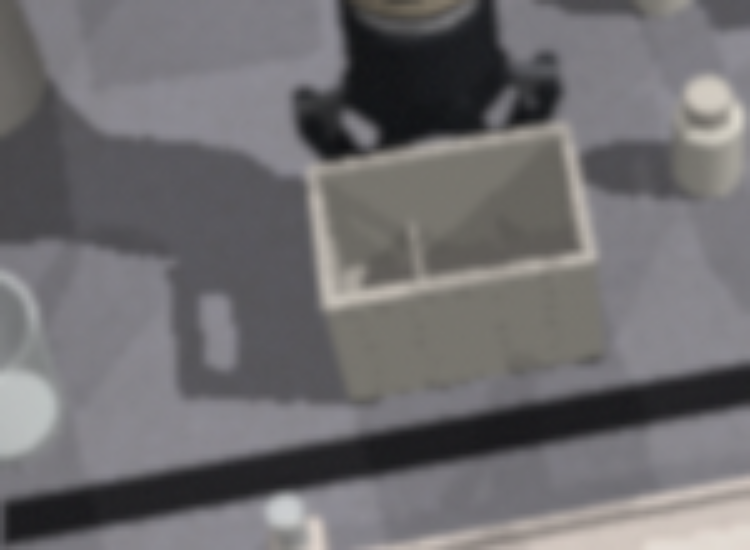

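Run:
```python
from m import *
a=snapshot("scene");f=lambda p:np.round(ray(a,190+p[0]/5-.4,190+p[1]/5-.4,0)[:2],4).tolist()
print("crate",f((350,402)),f((600,360)));
g=a["image"].max(2).astype(float)
G=cv2.resize(g,None,fx=5,fy=5,interpolation=cv2.INTER_LINEAR)
lo=[];hi=[]
for u in range(60*1,760,40):
    U=190*5+u;c=G[:,U];v0=int(190*5+500-.181*(u-5));seg=c[v0-25:v0+75];
    d=np.nonzero(seg<65)[0]
    if len(d)<20: continue
    lo.append(ray(a,(U+.5)/5-.5,(v0-25+d.min()+.5)/5-.5,0)[:2]);hi.append(ray(a,(U+.5)/5-.5,(v0-25+d.max()+.5)/5-.5,0)[:2])
for L in(lo,hi):
    L=np.array(L);A=np.polyfit(L[:,1],L[:,0],1);print("edge",A,np.polyval(A,[-.08,-.145,-.21]),len(L),np.std(L[:,0]-np.polyval(A,L[:,1])))
```

```text
crate [0.6979, -0.209] [0.7028, -0.0805]
edge [0.01957524 0.72308077] [0.72151475 0.72024236 0.71896997] 18 0.0004021924897324584
edge [0.02034204 0.74343946] [0.74181209 0.74048986 0.73916763] 18 0.0004400194185307112
```

Emit:
jog_arm([
  [40, 0, 0, 0.5, 0],
  [40, 0.7, 0, 0.3, 0],
  [40, 0.7, 0, 0, 0],
  [40, 0.7, 0, 0, 0],
  [40, 0.4, 0, 0, 0],
  [40, 0, 0, 0, 0],
])

```text
t: 13.8
tcp_pos: [0.6332, -0.1454, 0.0291]
tool_rot: [0.011, 0.999, -0.017, 0.046]
force: [-2.0, 0.3, 0.5]
finger_gap: 0.404
```

Run:
```python
from m import *
b=snapshot("top");a=snapshot("scene");s=manip.sense();print(s["tcp_pos"],s["tool_rot"],s["force"])
for t in(165,175,185): rim(b,.69,th=t)
for q in(a,b):
  print([(np.round(d["centre"],3).tolist(),round(d["score"],2)) for d in models.pinpoint(q,"crate_1")[:4]])
```

```text
[ 0.63230896 -0.14527497  0.02892035] [ 0.0110716   0.99877108 -0.01689029  0.04526008] [-1.02806562  0.12805393  0.35120424]
[[0.640999972820282, -0.11999999731779099], [0.7260000109672546, -0.13199999928474426], [0.7329999804496765, -0.07800000160932541], [0.6489999890327454, -0.06599999964237213]] 173
[[0.6430000066757202, -0.12099999934434891], [0.7260000109672546, -0.12999999523162842], [0.7310000061988831, -0.07800000160932541], [0.6480000019073486, -0.06800000369548798]] 147
[[0.6430000066757202, -0.12200000137090683], [0.7260000109672546, -0.12999999523162842], [0.7310000061988831, -0.07800000160932541], [0.6489999890327454, -0.0689999982714653]] 123
[([0.52, 0.157, 0.041], 0.92), ([0.679, -0.146, -0.002], 0.71), ([0.313, -0.269, 0.001], 0.7)]
[([0.668, -0.375, 0.002], 0.23)]
```

Emit:
jog_arm([
  [40, 0.5, 0, 0, 0],
  [40, 0.4, 0, 0, 0],
  [40, 0, 0, 0, 0],
])

```text
t: 14.25
tcp_pos: [0.6401, -0.145, 0.0287]
tool_rot: [0.011, 0.999, -0.016, 0.044]
force: [-1.2, 0.1, -1.0]
finger_gap: 0.403
```

Run:
```python
from m import *
a=snapshot("scene");s=manip.sense();print(s["tcp_pos"],s["force"])
save(a,"s9.png",(220,200,340,290),6.5)
```

```text
[ 0.63987764 -0.14495471  0.02866829] [-0.99009166  0.4457579   0.45481776]
```

View pics/s9.png

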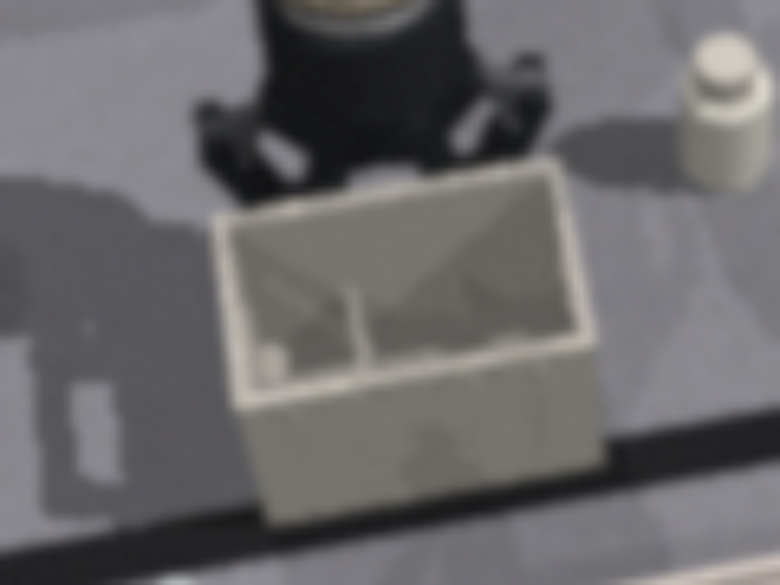

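Run:
```python
from m import *
a=snapshot("scene")
G=cv2.resize(a["image"].max(2),None,fx=5,fy=5,interpolation=cv2.INTER_LINEAR).astype(int)
R=[]
for u in range(268,308,3):
    U=int(u*5);v=int((200+(525-.176*((u-220)*6.5-268))/6.5)*5)
    seg=G[v-30:v+60,U];th=65;d=np.nonzero(seg<th)[0]
    if len(d):
        t=ray(a,u,(v-30+d.min()+.5)/5-.5,0);w=ray(a,u,(v-30+d.max()+.5)/5-.5,0)
        R.append((t[0],t[1],w[0],w[1]));print(u,np.round(t[:2],4),np.round(w[:2],4))
R=np.array(R)
print("crate edge",np.polyfit(R[:,1]+.145,R[:,0],1),"tape far",np.polyfit(R[:,3]+.145,R[:,2],1))
```

```text
268 [ 0.7297 -0.192 ] [ 0.7399 -0.1934]
271 [ 0.7297 -0.1844] [ 0.74   -0.1859]
274 [ 0.7298 -0.1768] [ 0.74   -0.1784]
277 [ 0.7304 -0.1693] [ 0.7401 -0.1708]
280 [ 0.7304 -0.1617] [ 0.7407 -0.1634]
283 [ 0.7305 -0.1541] [ 0.7407 -0.1558]
286 [ 0.73   -0.1464] [ 0.7413 -0.1483]
289 [ 0.73   -0.1388] [ 0.7414 -0.1407]
292 [ 0.7306 -0.1312] [ 0.7415 -0.1331]
295 [ 0.7307 -0.1236] [ 0.7421 -0.1256]
298 [ 0.7318 -0.1161] [ 0.7416 -0.1179]
301 [ 0.7313 -0.1083] [ 0.7416 -0.1103]
304 [ 0.7319 -0.1008] [ 0.7417 -0.1026]
307 [ 0.7319 -0.0931] [ 0.7417 -0.095 ]
crate edge [0.02283114 0.73055375] tape far [0.02210249 0.74100915]
```

The far face is parallel to the tape and about 0–2 mm from its centre. Now I back away.

Emit:
jog_arm([
  [40, -1, 0, 0, 0],
  [40, -2, 0, 0, 0],
  [40, -3, 0, 0.5, 0],
  [40, -1, 0, 3, 0],
  [40, 0, 0, 4, 0],
  [40, 0, 0, 4, 0],
  [40, -2, 0, 3, 0],
  [40, 0, 0, 0, 0],
])

```text
t: 15.02
tcp_pos: [0.5488, -0.1453, 0.1772]
tool_rot: [0.012, 0.999, -0.017, 0.047]
force: [-0.6, -0.1, -0.2]
finger_gap: 0.398
```

Run:
```python
from m import *
a=snapshot("scene");b=snapshot("top");s=manip.sense();print(s["t"],s["tcp_pos"],s["force"])
for n in ["crate_1","bottle_a","reagent","wash_bottle","tip_box","beaker"]:
    for q,l in((a,"s"),(b,"t")):
        print(n,l,[(np.round(d["centre"],3).tolist(),round(d["score"],2)) for d in models.pinpoint(q,n)[:4]])
rim(b,.69)
G=cv2.resize(a["image"].max(2),None,fx=5,fy=5,interpolation=cv2.INTER_LINEAR).astype(int);R=[]
for u in range(268,308,3):
    U=u*5;v=int((200+(525-.176*((u-220)*6.5-268))/6.5)*5);d=np.nonzero(G[v-30:v+60,U]<65)[0]
    R.append(ray(a,u,(v-30+d.min()+.5)/5-.5,0)[:2])
R=np.array(R);print(np.polyfit(R[:,1]+.145,R[:,0],1))
```

```text
15.1167 [ 0.55010533 -0.14550375  0.17383593] [-0.11638921 -0.09924969 -0.18484567]
crate_1 s [([0.312, -0.269, 0.0], 0.96), ([0.519, 0.159, 0.038], 0.91), ([0.691, -0.144, -0.0], 0.8)]
crate_1 t [([0.692, -0.141, 0.001], 0.87), ([0.518, 0.159, 0.043], 0.86), ([0.664, -0.375, -0.003], 0.71), ([0.471, -0.0, -0.003], 0.65)]
bottle_a s [([0.474, 0.002, -0.0], 0.71), ([0.604, -0.001, 0.004], 0.61)]
bottle_a t [([0.475, 0.0, -0.003], 0.66), ([0.601, 0.001, -0.002], 0.48), ([0.735, -0.034, -0.005], 0.35)]
reagent s [([0.453, -0.388, 0.0], 0.63)]
reagent t [([0.456, -0.387, 0.005], 0.68)]
wash_bottle s [([0.438, 0.38, -0.0], 0.81), ([0.601, -0.001, 0.005], 0.7)]
wash_bottle t [([0.438, 0.378, -0.0], 0.85), ([0.695, -0.147, 0.004], 0.49)]
tip_box s [([0.627, 0.408, -0.003], 0.64)]
tip_box t [([0.626, 0.412, 0.002], 0.76)]
beaker s [([0.668, -0.375, 0.003], 0.92)]
beaker t [([0.666, -0.378, 0.002], 0.93)]
[[0.6480000019073486, -0.2070000022649765], [0.7300000190734863, -0.20900000631809235], [0.734000027179718, -0.07400000095367432], [0.6520000100135803, -0.07199999690055847]] 341
[0.02582037 0.73050782]
```

All checks are consistent, so I'm handing in.

```bash
python3 -c "
from station import workorder
print(workorder.sign_off())"
```

```text
the job is handed in; nothing more can be done
None
```

The job is done and handed in at about 15 s on the robot's clock, out of the 72 s allowed. I tipped both crates towards the robot, and the scene camera showed the stamp under the right-hand crate. I righted that crate and pushed it forward onto the tape. The left crate stays lying where it fell.

**Last checks, after backing the arm away:**
- **Placing:** the far long side of the stamped crate is at x ≈ 0.731–0.733, and the tape centre there is at about 0.730. The crate's yaw matches the tape's to within about 0.01 rad. It stands upright.
- **Other things:** the bottles, reagent, wash bottle, tip box, beaker and green crate all measure where they started, within about 5 mm, which is roughly the detector's noise.
- **Forces:** every reading was only a few newtons, and the arm ended clear of everything.

**Disagreements:**
- The networks gave a few false hits, such as a stamp on the green crate and a crate at the beaker or a bottle. I rejected these against the pictures.
- In one push step the tool dropped to about 20 mm, so the gripper body came close to the crate's rim. No unusual force showed, and I raised it again for the final push.

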